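# Open the conductivity jig and bring its blanks to the contact rail

### The job

Press the sprung release button on the jig's sloping nose, gently and never bottoming it hard, so that its clear lid springs open to its stop. Then take the straightedge by its wooden grip and with it push the four loose metal blanks along the bed until every one rests against the brass contact rail, without touching the blanks with the fingers. Stand the straightedge upright back on the bench and disturb nothing else.

Things in the scene. Friction and masses are not known exactly. Their poses are not given: they have to be found in the camera images.
- jig: Fixed test jig, nose to the robot's right, rail end near the robot; white housing 170 deep (x -75 to +95) x 236 wide (y), flat bed 45 above the bench. Origin on the bench under the bed; +x to the hinge side, +y along the bed to the brass rail, z up. The bed's -y end is open (edge at y -118). At x -75 to -136 a grey nose 110 wide slopes 40 deg from level, looking up and to -x (mm).
- rail_face (a point): Foot of the brass contact rail's face, mid-length, on the bed (jig 0, 95, 45 mm). The face looks to the jig's -y; the rail is 14 mm high above the bed, 10 mm thick, and runs along x from -67 to +63 mm.
- handle_bar (a point): Centre of the flat aluminium carrying handle over the nose (jig -116, 0, 121 mm): 18 mm wide (x), 180 long (y), 8 thick, on uprights at y = -85 and +85 mm. It bars a press of the button from straight above.
- hinge_mid (a point): Middle of the lid's hinge, which runs along y (jig 85, 0, 68 mm). The clear lid with 22 mm grey sides covers the bed, reaches 157 mm from the hinge, is 75 mm above the bench when shut; open it leans back past the hinge and stands about 220 mm high.
- button_face (a point): Where the button's axis leaves the sloping face (jig -105, 0, 45 mm), pointing out along jig (-0.643, 0, 0.766). The round black button (25 mm) in a rigid steel barrel (34 mm) ends 10 to 20 mm out from here, different each time. It travels 6 mm on a spring (2 N rising to 6.3 N) and frees the lid after 4 to 5 mm. Over 35 N from the fingers on it or the jig does damage.
- lid (a joint): Lid angle in rad: 0 shut and latched, 1.95 open at its stop. It springs open by itself in under a second when freed, and stays open.
- straightedge_mid (a point): Centre of the straightedge (half-way up, 33.5 mm above its underside), which starts upright on the bench to the left or right of the jig: an aluminium bar 116 mm long (its x) by 16 mm thick (its y) by 22 mm high, with a wooden grip on its middle, 30 mm (x) by 14 mm (y), from 22 to 67 mm above the underside. z up, 120 to 195 g.
- blank0_center (a point): Centre of a loose metal disc blank, 20 mm across, 12 mm thick, lying flat on the jig's bed. The four lie in four lanes across the bed's x, about 27 mm apart, at x within 48 mm of the jig's origin and 32 mm or more from touching the rail. 6 mm from its centre to its underside.
- blank1_center (a point): Centre of a loose metal disc blank, 20 mm across, 12 mm thick, lying flat on the jig's bed. The four lie in four lanes across the bed's x, about 27 mm apart, at x within 48 mm of the jig's origin and 32 mm or more from touching the rail. 6 mm from its centre to its underside.
- blank2_center (a point): Centre of a loose metal disc blank, 20 mm across, 12 mm thick, lying flat on the jig's bed. The four lie in four lanes across the bed's x, about 27 mm apart, at x within 48 mm of the jig's origin and 32 mm or more from touching the rail. 6 mm from its centre to its underside.
- blank3_center (a point): Centre of a loose metal disc blank, 20 mm across, 12 mm thick, lying flat on the jig's bed. The four lie in four lanes across the bed's x, about 27 mm apart, at x within 48 mm of the jig's origin and 32 mm or more from touching the rail. 6 mm from its centre to its underside.
- squeeze_a: Bystander: white squeeze bottle with a long nozzle, 76 mm across, 225 mm high; origin at its underside.
- squeeze_b: Bystander: second such squeeze bottle.
- jar: Bystander: white jar, 48 mm across, 75 mm high; origin at its underside. It stands on that side of the jig where the straightedge is not.
- dropper: Bystander: dropper bottle, 25 mm across, 75 mm high, beside the jig's nose; origin at its underside.
- beaker_a: Bystander: small glass beaker, 56 mm across, 70 mm high; origin at its underside.
- beaker_b: Bystander: second such beaker.
- dish: Bystander: shallow glass dish, 90 mm across, 14 mm high; origin at its underside.
Mind the look-alikes: they are no part of the job. Leave any turquoise look-alike of the part that bears straightedge_mid alone.

How it is judged:
On the way, in this order (a step that is already met when the one before it is completed fails the run):
1. the lid has sprung open to its stop (value of joint lid above 1.85 rad), for 0.3 s.
2. all four blanks lie against the contact rail, pushed there with the straightedge held in the fingers (y of each of blank0_center, blank1_center, blank2_center, blank3_center in the frame of jig above 0.0815 m and z of blank0_center in the frame of jig between 0.047 and 0.055 m and z of blank1_center in the frame of jig between 0.047 and 0.055 m and z of blank2_center in the frame of jig between 0.047 and 0.055 m and z of blank3_center in the frame of jig between 0.047 and 0.055 m and contact force between the fingers and straightedge above 1 N), for 0.1 s.
At the end, for the whole second after the job is handed in: The lid stands open at its stop (over 1.85 rad), all four blanks lie flat on the bed within 3.5 mm of touching the contact rail, and the straightedge stands upright on the bench (within 0.12 rad), released and at rest (value of joint lid above 1.85 rad and y of each of blank0_center, blank1_center, blank2_center, blank3_center in the frame of jig above 0.0815 m and z of blank0_center in the frame of jig between 0.047 and 0.055 m and z of blank1_center in the frame of jig between 0.047 and 0.055 m and z of blank2_center in the frame of jig between 0.047 and 0.055 m and z of blank3_center in the frame of jig between 0.047 and 0.055 m and height (world z) of straightedge_mid between 0.028 and 0.04 m and angle between straightedge_mid's own z axis and vertical below 0.12 rad and linear speed of straightedge below 0.02 m/s and contact force between the fingers and straightedge below 0.1 N).
It fails at once if the fingers pressed the button, or any part of the jig, with more than 35 N (contact force between the fingers and jig above 35 N).
It fails at once if the fingers touched a blank (contact force between the fingers and blank0 above 1 N or contact force between the fingers and blank1 above 1 N or contact force between the fingers and blank2 above 1 N or contact force between the fingers and blank3 above 1 N).
It fails at once if a bystander was moved more than 25 mm or tipped over (distance of any of squeeze_a, squeeze_b, jar, dropper, beaker_a, beaker_b, dish from where it was at the start of the episode above 0.025 m or angle between any of squeeze_a, squeeze_b, jar, dropper, beaker_a, beaker_b, dish's own z axis and vertical above 0.4 rad).
It also fails if it takes over 72 s, if anything falls off the work surface, if the arm or the gripper's body presses on something with over 40 N, if the wrist force passes 120 N, or if a joint passes its speed limit or range.

### The arm

A 7-joint arm with a two-finger parallel gripper is mounted at the origin on the work surface. World frame = base frame: x ahead of the robot, y to its left, z up, the work surface at z = 0. Lengths are in m, angles in rad, forces in N, time in s.
With the tool pointing down it reaches from about 0.4 to 0.9 m from the base axis. Payload 5.5 kg.
Tool frame: the origin (TCP) lies midway between the tips of the shut fingers; the grasp point (between the pads) lies 19 mm behind it (manip.grip_depth is the distance from the TCP to the grasp point, in m); z points along the fingers, y is the line along which they close (so a half turn about z gives the same grasp; the last joint's range is limited). The gripper opens to 92 mm and grips with 3 to 60 N. Pads are 19 mm wide; open, the fingers measure 130 mm over their backs; the gripper's body (75 mm by 190 mm) begins 47 mm behind the grasp point.
Start: joints at [-0.887, 0.501, -0.427, 1.55, 0.221, 1.138, -0.21], TCP at [0.265, 0.593, 0.227] pointing down, gripper open.
Joint ranges: [-2.88, 2.88], [-0.31, 2.03], [-1.54, 1.56], [0.2, 2.42], [-1.41, 4.55], [0.19, 2.02], [-2.57, 2.57]. Speed limits (rad/s): [2.57, 2.57, 3.14, 3.14, 3.14, 3.14, 3.14].

### API

Orientations are given as a unit quaternion [x, y, z, w].
In Python, from bench import manip, effector, viewer gives the robot as it stands. Calls block until the motion is done:
- manip.move_pose(position, orientation): joint-space move of the TCP to a pose.
- manip.servo_line(position, ori=None, vel=0.15): straight line of the TCP; ori=None keeps the orientation; vel is the mean speed in m/s.
- manip.movej(angles): joint-space move.
- effector.open_jaws() and effector.close(f_grip=None): open the fingers fully, or close them until they stop; f_grip is the grip in N (None keeps the last).
- manip.sleep(seconds).
- manip.solve_ik(position, orientation): joint angles nearest the present ones, or None.
- viewer.get_image(name): name is "scene" or "top" or "wrist"; returns the picture (480x640x3 uint8, red, green, blue); there is no depth.
- viewer.get_calibration(name): a dict with "vfov" (degrees; the focal length in pixels is half the picture's height over the tangent of half this angle, whatever the lens; pixels are square), "cx", "cy" (the principal point, pixels), "dist_coeffs" ([k1, k2, p1, p2, k3] as OpenCV has them; the pictures are not rectified), "eye" and "attitude" of the camera in the world. Camera axes: x right, y down, z forward; pixel columns grow to the right and rows downward; lengths in m; the calibration is good to about 2 mm. A picture is of the moment at which its call begins: read the wrist's pose just before it. get_calibration takes no time and is no camera call; for the wrist camera it gives the pose at the moment of the call.
A pose or a line that the arm cannot do raises manip.PlanningError and nothing moves.
- manip.hand_in(): hands the job in; it is judged then, once.
Readings, each from a call of its own:
- manip.current_clock(): time.
- manip.current_q(): joint angles.
- manip.current_joint_velocities(): joint speeds.
- manip.current_tau(): joint torques, N m.
- manip.current_tool_pos(): TCP position.
- manip.current_tcp_rot(): TCP orientation.
- manip.current_force(): force on the tool from outside, world axes, zero at the start.
- manip.current_wrist_torque(): the same for the moment, N m.
- manip.current_finger_gap(): finger opening in m.
- manip.current_gripper_force(): force on a finger pad.
Only numpy, scipy, OpenCV 4.12 (cv2) and the standard library are available. Lean on these libraries where they do the work, as an engineer would, in place of code of your own. Each camera call takes 0.05 s, during which the arm holds its last target. There are 200 camera calls.

## Working session

There is one attempt and no reset: what is moved stays moved. The work goes in short steps, each a Python script; the robot and the scene stay as the last script left them, time stands still between calls to the robot, and variables do not carry over. Pictures are saved under pics/ and viewed, at most 10 in all, crops included, and the job is handed in when it is done.

```bash
mkdir -p pics; ls
python3 - <<'E'
from bench import manip, effector, viewer
import cv2
for n in("scene","top","wrist"):
    print(n,viewer.get_calibration(n))
    cv2.imwrite(f"pics/{n}0.png",viewer.get_image(n)[:,:,::-1])
print(manip.current_clock(),manip.current_tcp_rot())
E
```

```text
pics
scene {'vfov': 57.234523671001064, 'cx': 318.3060634903313, 'cy': 237.01137006639053, 'dist_coeffs': array([-0.0480882,  0.       ,  0.       ,  0.       ,  0.       ]), 'eye': array([ 1.05247475, -0.24582712,  0.9837791 ]), 'attitude': array([ 0.78349204,  0.55447545, -0.15929313, -0.23091749])}
top {'vfov': 56.855850664067106, 'cx': 319.89448254734896, 'cy': 240.2218054571097, 'dist_coeffs': array([-0.08190171,  0.        ,  0.        ,  0.        ,  0.        ]), 'eye': array([ 0.41882714, -0.06947675,  1.2798247 ]), 'attitude': array([ 0.71436484, -0.69881412,  0.02157317, -0.02960255])}
wrist {'vfov': 71.23064598239111, 'cx': 319.18374021637254, 'cy': 240.27750068682053, 'dist_coeffs': array([-6.75549811e-05,  0.00000000e+00,  0.00000000e+00,  0.00000000e+00,
        0.00000000e+00]), 'eye': array([0.19544979, 0.62426784, 0.38278205]), 'attitude': array([0.83039178, 0.53792702, 0.07836625, 0.12224051])}
0.15 [ 2.08835729e-01  9.77950436e-01 -7.41717347e-04 -1.81788430e-04]
```

View pics/top0.png

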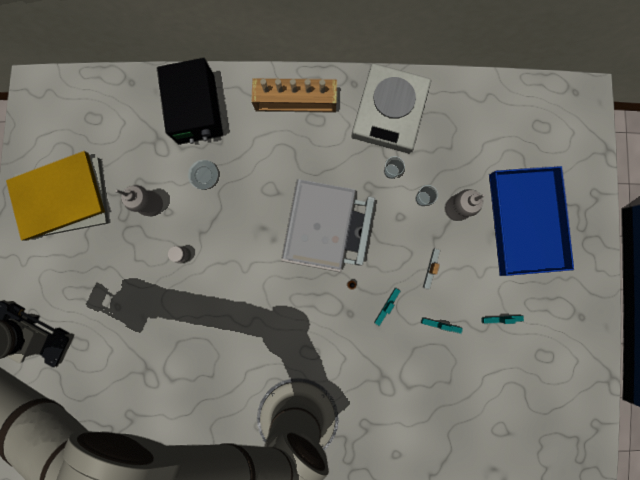

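View pics/scene0.png

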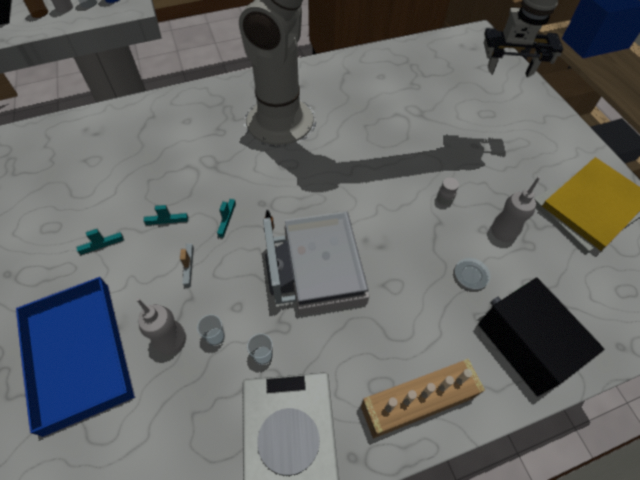

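```bash
cat > h.py <<'E'
import numpy as np, cv2
from scipy.spatial.transform import Rotation as R
def cam(c):
    f=240/np.tan(np.radians(c["vfov"]/2)); K=np.array([[f,0,c["cx"]],[0,f,c["cy"]],[0,0,1.]])
    return K,np.array(c["dist_coeffs"]),np.array(c["eye"]),R.from_quat(c["attitude"]).as_matrix()
def ray(c,uv):
    K,d,e,M=cam(c); p=cv2.undistortPoints(np.array(uv,float).reshape(-1,1,2),K,d).reshape(-1,2)
    return e,np.c_[p,np.ones(len(p))]@M.T
def onz(c,uv,z):
    e,v=ray(c,uv); return e+v*((z-e[2])/v[:,2])[:,None]
def proj(c,P):
    K,d,e,M=cam(c); Pc=(np.array(P,float).reshape(-1,3)-e)@M
    return cv2.projectPoints(Pc.reshape(-1,1,3),np.zeros(3),np.zeros(3),K,d)[0].reshape(-1,2)
def tri(cs,uvs):
    A=np.zeros((3,3));b=np.zeros(3);L=[]
    for c,uv in zip(cs,uvs):
        e,v=ray(c,[uv]);v=v[0]/np.linalg.norm(v[0]);P=np.eye(3)-np.outer(v,v);A+=P;b+=P@e;L.append((P,e))
    x=np.linalg.solve(A,b); return x,[np.linalg.norm(P@(x-e)) for P,e in L]
E
python3 - <<'E'
from bench import manip, viewer
from h import *
np.set_printoptions(precision=4,suppress=True)
ct=viewer.get_calibration("top");cs=viewer.get_calibration("scene")
print("handle",onz(ct,[(370,200),(361,265)],.125))
print("se",onz(ct,[(435,268),(435,250),(427,287)],[.067,.022,.022]))
print("se tri",tri([ct,cs],[(435,267),(184,257)]))
print("bystanders jar,dropper,beak,beak,sqb", onz(ct,[(181,254),(352,284),(393,170),(425,197),(462,208)],.04))
print("turq",onz(ct,[(387,307)],.03))
q=R.from_quat(manip.current_tcp_rot()); w=viewer.get_calibration("wrist")
print("cam in tool",q.inv().apply(w["eye"]-manip.current_tool_pos()),"\n",(q.inv()*R.from_quat(w["attitude"])).as_matrix())
for y in(-1,1):
  print(manip.solve_ik([.52,-.15,.33],R.from_matrix(np.array([[0,y,0],[y,0,0],[0,0,-1]])).as_quat()))
  print(manip.solve_ik([.52,-.15,.33],R.from_matrix(np.array([[y,0,0],[0,-y,0],[0,0,-1]])).as_quat()))
E
```

```text
handle [[ 0.6113 -0.1848  0.125 ]
 [ 0.4401 -0.1638  0.125 ]]
se [[ 0.4372 -0.3717  0.067 ]
 [ 0.4891 -0.3826  0.022 ]
 [ 0.3836 -0.3604  0.022 ]]
se tri (array([ 0.4405, -0.3725,  0.0547]), [np.float64(0.002108581803940657), np.float64(0.0021085818039406476)])
bystanders jar,dropper,beak,beak,sqb [[ 0.461   0.3378  0.04  ]
 [ 0.3883 -0.1465  0.04  ]
 [ 0.7133 -0.2578  0.04  ]
 [ 0.6377 -0.3493  0.04  ]
 [ 0.6089 -0.4551  0.04  ]]
turq [[ 0.3258 -0.2465  0.03  ]]
cam in tool [ 0.0767  0.     -0.157 ] 
 [[-0.0006 -0.9578 -0.2874]
 [ 1.     -0.0007  0.0002]
 [-0.0004 -0.2874  0.9578]]
[-0.7797  0.4644  1.3701  1.7345 -0.4683  1.3348 -2.4565]
[ 0.0596  0.1867  0.1991  1.7125 -0.0387  1.2462  1.8384]
[ 0.023   0.1874  0.2417  1.7137 -0.047   1.2462  0.2756]
[-0.034   0.1891  0.3082  1.7156 -0.0602  1.2462 -1.2825]
```

```bash
cat >> h.py <<'E'
class Jig:
    def __init__(s,x,y,th): s.o=np.array([x,y,0]);s.M=R.from_euler('z',th).as_matrix()
    def w(s,p): return s.o+np.array(p,float)@s.M.T
    def inv(s,p): return (np.array(p)-s.o)@s.M
def quat(z,x):
    z=np.array(z,float)/np.linalg.norm(z); x=np.array(x,float)-np.dot(x,z)*z; x/=np.linalg.norm(x)
    return R.from_matrix(np.c_[x,np.cross(z,x),z]).as_quat()
def press_q(J,ang,sgn):  # ang: tool below horizontal, deg; sgn +1: tool x upward
    a=np.radians(ang); return quat(J.M@[np.cos(a),0,-np.sin(a)],J.M@[np.sin(a)*sgn,0,np.cos(a)*sgn])
E
python3 - <<'E'
from bench import manip
from h import *
np.set_printoptions(precision=2,suppress=True)
J=Jig(.540,-.059,np.radians(83))
u=np.array([-.643,0,.766])
for ang in(50,40,30):
  for s in(1,-1):
    for d in(.005,.05): print("press",ang,s,d,manip.solve_ik(J.w(np.array([-.105,0,.045])+u*d),press_q(J,ang,s)))
for s in(1,-1):
    for z in (.04,.2): print("grasp",s,manip.solve_ik([.438,-.372,z],quat([0,0,-1],[s*.98,-s*.21,0])))
    for y in(-.135,.067): print("push",s,manip.solve_ik(J.w([0,y,.085]),quat([0,0,-1],J.M@[s,0,0])))
    print("place",s,manip.solve_ik([.438,-.372,.04],quat([0,0,-1],J.M@[s,0,0])))
for p in([.5,-.12,.36],[.42,-.28,.36]):
  for x in([0,1,0],[0,-1,0],[1,0,0],[-1,0,0]): print("view",p,x,manip.solve_ik(p,quat([0,0,-1],x)))
E
```

```text
press 50 1 0.005 [ 0.55  0.79  0.11  1.72 -0.74  1.17  1.01]
press 50 1 0.05 [ 0.5   0.76  0.24  1.68 -0.77  1.28  1.04]
press 50 -1 0.005 [-0.08  1.19  1.12  1.74 -1.36  1.78 -1.75]
press 50 -1 0.05 [-0.03  1.13  1.13  1.7  -1.29  1.8  -1.77]
press 40 1 0.005 [ 0.61  0.89  0.11  1.65 -0.81  1.32  1.09]
press 40 1 0.05 [ 0.55  0.87  0.25  1.61 -0.85  1.44  1.11]
press 40 -1 0.005 [ 0.1   1.14  0.9   1.67 -1.28  1.78 -1.76]
press 40 -1 0.05 [ 0.15  1.09  0.9   1.62 -1.22  1.81 -1.79]
press 30 1 0.005 [ 0.65  1.    0.12  1.57 -0.87  1.48  1.15]
press 30 1 0.05 [ 0.61  0.97  0.24  1.53 -0.91  1.6   1.16]
press 30 -1 0.005 [ 0.29  1.14  0.68  1.58 -1.21  1.8  -1.79]
press 30 -1 0.05 [ 0.22  1.21  0.9   1.55 -1.3   1.99 -1.75]
grasp 1 [-0.    0.8   0.91  1.9  -0.83  0.87 -0.44]
grasp 1 [ 0.04  0.46  0.81  1.8  -0.38  1.04 -0.79]
push 1 [-0.02  0.67  0.13  1.59 -0.1   0.89  0.02]
push 1 [-0.03  0.37  0.1   2.1  -0.06  0.67 -0.02]
place 1 [ 0.15  0.69  0.67  1.9  -0.6   0.77  1.04]
grasp -1 [ 0.37  0.61  0.38  1.89 -0.33  0.7   2.3 ]
grasp -1 [ 0.14  0.42  0.66  1.8  -0.3   1.02  2.28]
push -1 [-0.67  1.17  1.35  1.61 -1.17  1.35 -2.41]
push -1 [-0.92  0.9   1.35  2.13 -1.05  1.08 -2.27]
place -1 [-0.12  0.95  1.13  1.9  -1.04  1.02 -1.78]
view [0.5, -0.12, 0.36] [0, 1, 0] [-0.    0.12  0.21  1.73 -0.02  1.3   0.21]
view [0.5, -0.12, 0.36] [0, -1, 0] [-0.96  0.47  1.55  1.75 -0.48  1.4  -2.46]
view [0.5, -0.12, 0.36] [1, 0, 0] [-0.08  0.12  0.29  1.73 -0.03  1.3  -1.35]
view [0.5, -0.12, 0.36] [-1, 0, 0] [ 0.02  0.12  0.18  1.73 -0.02  1.3   1.78]
view [0.42, -0.28, 0.36] [0, 1, 0] [-0.02  0.1   0.61  1.76 -0.06  1.3   0.6 ]
view [0.42, -0.28, 0.36] [0, -1, 0] [-0.61  0.27  1.38  1.77 -0.28  1.33 -2.31]
view [0.42, -0.28, 0.36] [1, 0, 0] [-0.02  0.1   0.6   1.76 -0.06  1.3  -0.97]
view [0.42, -0.28, 0.36] [-1, 0, 0] [-0.06  0.11  0.65  1.76 -0.07  1.3   2.18]
```

Run:
```python
from bench import manip, viewer
from h import *
import pickle
J=Jig(.540,-.059,np.radians(83)); D={}
def snap(n):
    manip.sleep(.3); D[n]=viewer.get_calibration("wrist"); cv2.imwrite(f"pics/{n}.png",viewer.get_image("wrist")[:,:,::-1])
p=manip.current_tool_pos(); manip.servo_line([p[0],p[1],.36],vel=.3)
manip.move_pose([.5,-.12,.36],quat([0,0,-1],[0,1,0])); snap("A")
manip.move_pose([.42,-.28,.36],quat([0,0,-1],[0,1,0])); snap("B")
u=np.array([-np.cos(np.radians(40)),0,np.sin(np.radians(40))])
manip.move_pose(J.w(np.array([-.114,0,.055])+u*.12),press_q(J,40,1)); snap("C")
pickle.dump(D,open("D.pkl","wb"))
print(manip.current_clock())
A,B,C=[cv2.imread(f"pics/{n}.png") for n in "ABC"]
cv2.imwrite("pics/AB.png",np.vstack([cv2.resize(A,(400,300)),cv2.resize(B,(400,300))]))
```

```text
6.1833
```

View pics/AB.png

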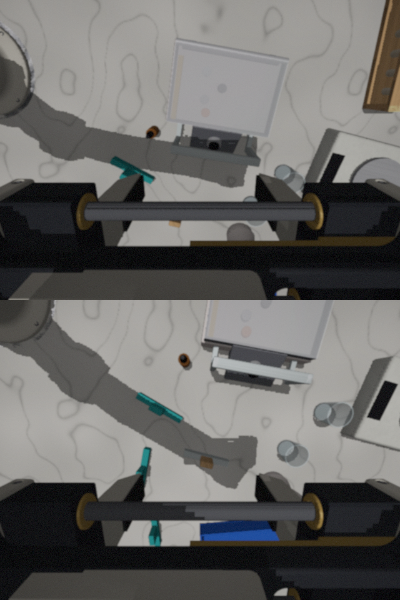

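View pics/C.png

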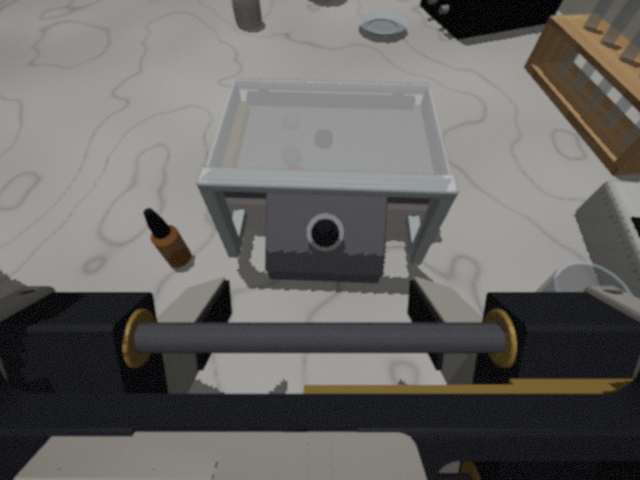

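Run:
```python
from h import *
A,B,C=[cv2.imread(f"pics/{n}.png") for n in "ABC"]
def crop(I,x,y,w,h,s,g=1):
    o=cv2.resize(I[y:y+h,x:x+w],None,fx=s,fy=s,interpolation=cv2.INTER_CUBIC)
    o=np.clip(o.astype(float)*g,0,255).astype(np.uint8)
    for k in range(0,w,20): cv2.putText(o,str(x+k),(int(k*s),8),0,.28,(0,0,255),1);cv2.line(o,(int(k*s),9),(int(k*s),14),(0,0,255),1)
    for k in range(20,h,20): cv2.putText(o,str(y+k),(0,int(k*s)+3),0,.28,(0,0,255),1);cv2.line(o,(20,int(k*s)),(25,int(k*s)),(0,0,255),1)
    return o
o=np.zeros((600,800,3),np.uint8)
def put(c,x,y): o[y:y+c.shape[0],x:x+c.shape[1]]=c[:600-y,:800-x]
put(crop(A,260,55,220,220,2),0,0)      # 440x440
put(crop(A,440-160,200,160,80,2.2),0,440)
put(crop(B,285,210,120,80,3,1.3),440,0)      # 360x240
put(crop(B,320,20,200,130,1.8),440,240)   # 360x234
put(crop(C,280,190,90,50,4),440,474)
cv2.imwrite("pics/comp.png",o)
```

```text
(no output)
```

View pics/comp.png

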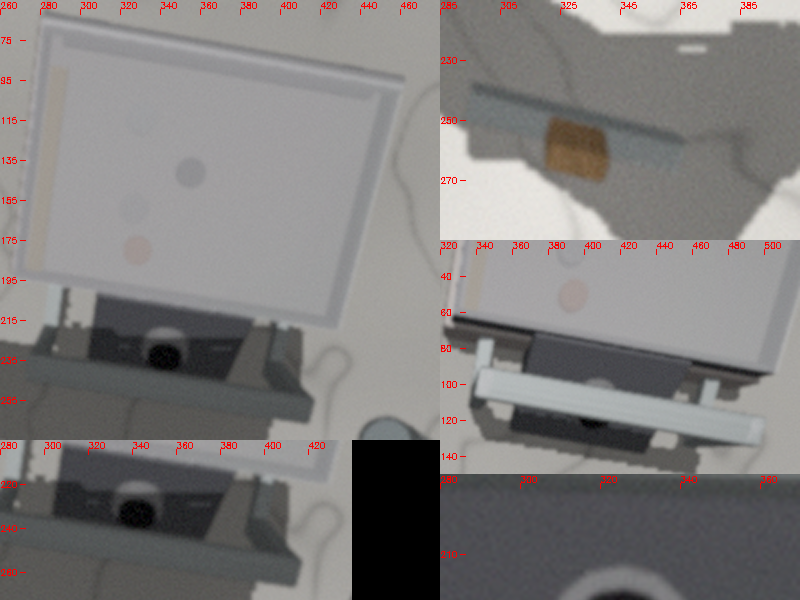

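```bash
cat > fit.py <<'E'
from bench import viewer
from h import *
import pickle
from scipy.optimize import least_squares
np.set_printoptions(precision=4,suppress=True)
D=pickle.load(open("D.pkl","rb")); D["T"]=viewer.get_calibration("top"); D["S"]=viewer.get_calibration("scene")
def model(p):
    J=Jig(p[0],p[1],p[2]); s,w=p[3],p[4]; b=[-.105-.643*s,0,.045+.766*s]
    L=[("A",b,(342.5,233.5)),("C",b,(324,233)),
       ("A",[-.072,-w,.075],(427.5,217.5)),("A",[-.072,w,.075],(271,191)),
       ("B",[-.107,.09,.125],(340,92.2)),("B",[-.107,-.09,.125],(498.9,118.3)),("B",[-.125,-.09,.125],(497.8,133.9)),("B",[-.125,.09,.125],(341,107)),
       ("C",[-.116,.09,.125],(201,180)),("C",[-.116,-.09,.125],(455.5,186))]
    return L,np.array([proj(D[c],J.w(P))[0]-uv for c,P,uv in L])
r=least_squares(lambda p:model(p)[1].ravel(),[.54,-.059,1.45,.015,.115],loss="soft_l1",x_scale=[.01,.01,.01,.005,.01])
if __name__=="__main__":
    print(r.x,np.degrees(r.x[2])); print(np.c_[model(r.x)[1]])
    J=Jig(*r.x[:3])
    for n,a,c in(("b0",(355,141),(324,137)),("b1",(328.5,159.5),(291,155)),("b2",(328.5,180),None),("b3",(330,116),(291,120))):
        print(n,J.inv(onz(D["A"],[a],.057)[0]), J.inv(tri([D["A"],D["C"]],[a,c])[0]) if c else "")
    print("rail",J.inv(onz(D["A"],[(291,90),(277.5,190)],.059)))
    g=onz(D["B"],[(295.5,246.3),(365.2,261.3)],.022); print("bar",g,g.mean(0),np.linalg.norm(g[1]-g[0]),np.degrees(np.arctan2(*(g[1]-g[0])[1::-1])))
    print("grip",onz(D["B"],[(330.3,264.7)],.067),tri([D["B"],D["T"],D["S"]],[(330.3,264.7),(435,267),(184,257)]))
E
python3 fit.py
```

```text
[ 0.5511 -0.0586  1.4169  0.013   0.1062] 81.18021445351494
[[-0.6079  0.0298]
 [ 1.0312 -0.3764]
 [-1.9781  2.4447]
 [-1.7624  4.9773]
 [ 1.6391 -1.6758]
 [ 3.722  -0.2293]
 [-0.1747  1.0949]
 [-2.2288  1.2071]
 [-4.0824 -5.4636]
 [ 2.7675 -4.3678]]
b0 [0.0143 0.005  0.057 ] [0.0144 0.0043 0.0521]
b1 [-0.0144  0.0356  0.057 ] [-0.0148  0.0365  0.0522]
b2 [-0.0412  0.0313  0.057 ] 
b3 [0.0398 0.0425 0.057 ] [0.0401 0.0421 0.0533]
rail [[ 0.0624  0.096   0.059 ]
 [-0.065   0.098   0.059 ]]
bar [[ 0.3853 -0.3595  0.022 ]
 [ 0.4944 -0.3841  0.022 ]] [ 0.4398 -0.3718  0.022 ] 0.11179440917562711 -12.694173672501023
grip [[ 0.4379 -0.3728  0.067 ]] (array([ 0.4398, -0.3739,  0.0555]), [np.float64(0.003354246430769322), np.float64(0.000666910304177021), np.float64(0.003759035550531399)])
```

```bash
cat > press.py <<'E'
from bench import manip, viewer, effector
from fit import *
J=Jig(*r.x[:3]); q=press_q(J,40,1); u=np.array([-.643,0,.766]); f0=np.array([-.105,0,.045])
t=np.array([-np.cos(np.radians(40)),0,np.sin(np.radians(40))]); uw=J.M@u
effector.close(f_grip=10)
manip.move_pose(J.w(f0+u*.024+t*.05),q)
manip.servo_line(J.w(f0+u*.024),q,vel=.1); manip.sleep(.2)
F0=manip.current_force(); S0=viewer.get_image("scene").astype(int)[190:330,230:400]
s=.024; s0=None
print("clock",manip.current_clock(),"F0",F0)
while s>.000:
    s-=.0005 if s0 else .001
    manip.servo_line(J.w(f0+u*s),q,vel=.03); manip.sleep(.05)
    F=manip.current_force()-F0; f=F@uw
    tip=(J.inv(manip.current_tool_pos())-f0)@u
    if s0 is None and f>1.: s0=s
    d=0
    if s0:
        d=np.abs(viewer.get_image("scene").astype(int)[190:330,230:400]-S0).mean()
        print(f"s {s:.4f} tip {tip:.4f} f {f:.2f} F {np.round(F,2)} d {d:.2f}")
    if d>5 or f>7.5 or (s0 and s0-s>.0062): break
manip.servo_line(J.w(f0+u*.022),q,vel=.05); manip.servo_line(J.w(f0+u*.022+t*.1),q,vel=.2); manip.sleep(.3)
cv2.imwrite("pics/s1.png",viewer.get_image("scene")[170:350,150:390,::-1])
print(manip.current_clock())
E
python3 press.py; python3 -c "
import cv2;cv2.imwrite('pics/s1b.png',cv2.resize(cv2.imread('pics/s1.png'),(800,600),interpolation=cv2.INTER_CUBIC))"
```

```text
clock 8.875 F0 [ 0.033  -0.3867 -0.1137]
s 0.0190 tip 0.0193 f 2.31 F [ 0.43 -0.43  2.71] d 2.41
s 0.0185 tip 0.0188 f 3.42 F [-0.33 -1.6   3.09] d 2.57
s 0.0180 tip 0.0181 f 4.95 F [-1.35 -3.21  3.62] d 2.80
s 0.0175 tip 0.0176 f 4.42 F [ 0.06 -3.07  3.24] d 2.95
s 0.0170 tip 0.0170 f 4.55 F [-0.11 -2.84  3.57] d 3.09
s 0.0165 tip 0.0165 f 5.09 F [ 0.96 -4.06  3.4 ] d 3.23
s 0.0160 tip 0.0160 f 5.21 F [-0.82 -3.68  3.65] d 3.36
s 0.0155 tip 0.0154 f 5.18 F [ 0.24 -3.69  3.73] d 15.80
14.1583
```

View pics/s1b.png

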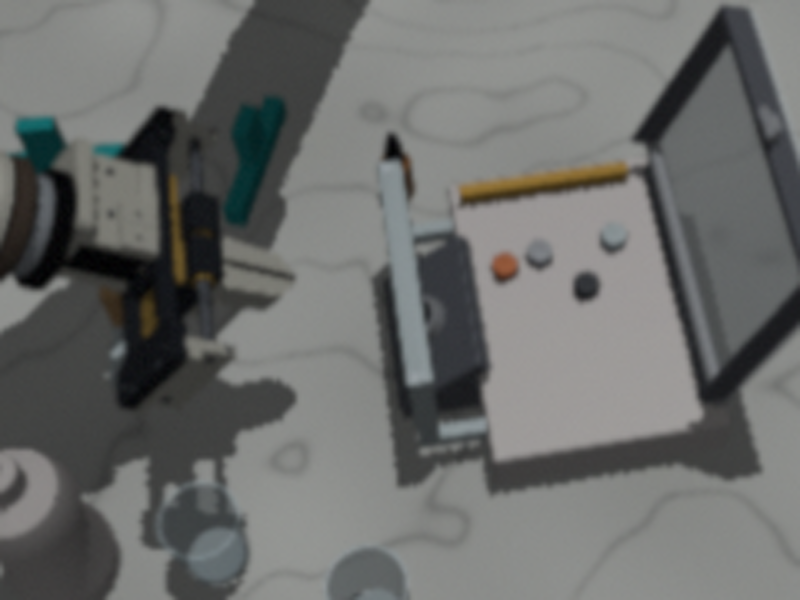

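```bash
cat > grasp.py <<'E'
from bench import manip, viewer, effector
from fit import *
J=Jig(*r.x[:3]); th=np.radians(-12.7); g=np.array([.4393,-.3723])
qg=quat([0,0,-1],[np.cos(th),np.sin(th),0])
P=manip.current_tool_pos(); manip.servo_line(P+[0,0,.12],vel=.3); effector.open_jaws()
manip.move_pose([*g,.18],qg); manip.servo_line([*g,.033],vel=.12)
F0=manip.current_force(); effector.close(f_grip=45); manip.sleep(.2)
print("gap",manip.current_finger_gap(),manip.current_gripper_force(),manip.current_tool_pos(),manip.current_force()-F0)
manip.servo_line([*g,.20],vel=.15); manip.sleep(.1)
print("gap",manip.current_finger_gap(),manip.current_force()-F0,manip.current_clock())
S=D["S"]
print("rail",J.inv(onz(S,[(288,227.6),(338.1,221)],.059)))
print("blanks",J.inv(onz(S,[(301.2,249.8),(312,245.9),(334.2,241.1),(325.8,255.8)],.057)))
w=viewer.get_image("wrist"); s=viewer.get_image("scene")
cv2.imwrite("pics/g.png",np.hstack([cv2.resize(s[160:400,60:300],(400,400)),cv2.resize(w,(400,400))])[:,:,::-1])
E
python3 grasp.py
```

```text
gap 0.013758075494978128 44.89169955253601 [ 0.4393 -0.3723  0.033 ] [-0.2051 -0.2008 -0.2591]
gap 0.013367879454869615 [-0.149   1.2412 -2.3911] 21.7667
rail [[-0.0625  0.0972  0.059 ]
 [ 0.0664  0.094   0.059 ]]
blanks [[-0.0403  0.0277  0.057 ]
 [-0.0123  0.034   0.057 ]
 [ 0.0445  0.0377  0.057 ]
 [ 0.0157  0.0001  0.057 ]]
```

View pics/g.png

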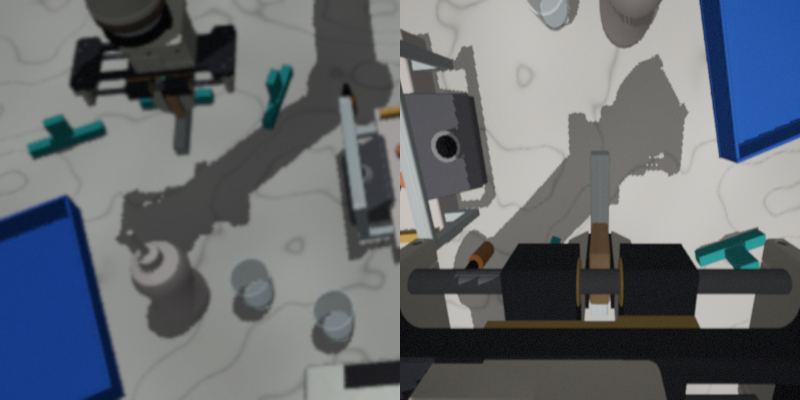

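```bash
cat > push.py <<'E'
from bench import manip, viewer, effector
from fit import *
J=Jig(r.x[0],r.x[1],np.radians(80.2)); q=quat([0,0,-1],J.M@[1,0,0]); yw=J.M@[0,1,0]
manip.move_pose(J.w([0,-.05,.20]),q); print("gap",manip.current_finger_gap())
F0=manip.current_force()
manip.servo_line(J.w([0,-.05,.095]),q,vel=.15)
for z in np.arange(.092,.0795,-.0015):
    manip.servo_line(J.w([0,-.05,z]),q,vel=.05); f=(manip.current_force()-F0)[2]
    if f>2: print("bed contact",z,f); z+=.0015; manip.servo_line(J.w([0,-.05,z]),q,vel=.05); break
print("z",z,manip.current_clock())
manip.servo_line(J.w([0,.045,z]),q,vel=.05); manip.sleep(.1)
print("F",(manip.current_force()-F0)@J.M)
y=.045
while y<.078:
    y+=.001; manip.servo_line(J.w([0,y,z]),q,vel=.03); F=(manip.current_force()-F0)@J.M
    if y>.055: print(f"{y:.3f}",np.round(F,2),np.round(manip.current_wrist_torque(),2), round(J.inv(manip.current_tool_pos())[1],4))
    if F[1]<-12: break
manip.sleep(.3); print(manip.current_clock(),manip.current_finger_gap())
s=viewer.get_image("scene"); cv2.imwrite("pics/p.png",cv2.resize(s[190:330,240:426],(797,600),interpolation=cv2.INTER_CUBIC)[:,:,::-1])
E
python3 push.py
```

```text
gap 0.013775230533756993
z 0.07999999999999999 26.2667
F [-0.863  -0.6056 -0.2042]
0.055 [-0.49 -1.   -0.82] [-0.12  0.05  0.  ] 0.0551
0.056 [-0.07  0.21  0.36] [-0.09  0.02  0.01] 0.0561
0.057 [-0.44  0.39 -0.21] [-0.15 -0.05  0.  ] 0.0571
0.058 [-1.43  0.78 -0.42] [-0.1  -0.02 -0.03] 0.0581
0.059 [-0.17 -0.42  0.27] [-0.03  0.   -0.  ] 0.0591
0.060 [ 0.05 -0.01 -0.47] [-0.1  -0.01 -0.01] 0.0601
0.061 [-0.67 -0.49 -0.3 ] [-0.06  0.01  0.03] 0.0611
0.062 [-0.72  0.18  0.38] [-0.09  0.05 -0.01] 0.0621
0.063 [-0.83  0.48 -1.11] [-0.08  0.02 -0.01] 0.0631
0.064 [ 0.13 -0.48 -0.58] [-0.09 -0.01  0.  ] 0.0641
0.065 [ 0.62 -0.05 -0.5 ] [-0.08 -0.01  0.01] 0.0652
0.066 [-0.64  0.06  0.48] [-0.11  0.01  0.02] 0.0661
0.067 [-0.18 -0.89 -0.36] [-0.14 -0.13  0.02] 0.0669
0.068 [ 0.06 -1.9  -1.03] [-0.15 -0.68  0.04] 0.0672
0.069 [-0.   -4.32 -1.64] [-0.31 -1.3   0.18] 0.0674
0.070 [-0.55 -6.2  -1.2 ] [-0.32 -1.61  0.23] 0.0676
0.071 [-0.54 -7.27 -2.35] [-0.33 -1.99  0.3 ] 0.0677
0.072 [-0.83 -8.53 -2.65] [-0.49 -2.35  0.4 ] 0.0678
0.073 [ -0.93 -10.81  -3.66] [-0.49 -2.72  0.39] 0.0679
0.074 [ -0.43 -12.35  -3.75] [-0.56 -3.04  0.39] 0.068
35.9667 0.014042040205665166
```

View pics/p.png

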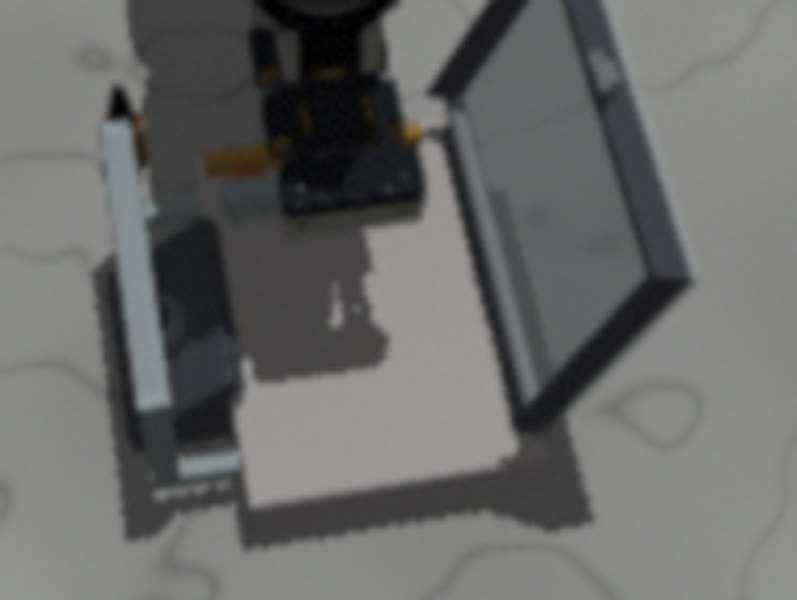

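```bash
cat > back.py <<'E'
from bench import manip, viewer, effector
from fit import *
J=Jig(r.x[0],r.x[1],np.radians(80.2)); q=quat([0,0,-1],J.M@[1,0,0])
th=np.radians(-12.7); qg=quat([0,0,-1],[np.cos(th),np.sin(th),0])
manip.servo_line(J.w([0,.03,.080]),q,vel=.06); manip.servo_line(J.w([0,.03,.20]),q,vel=.2)
manip.move_pose([.4393,-.3723,.20],qg); manip.sleep(.2)
print(manip.current_clock(),manip.current_finger_gap())
s=viewer.get_image("scene"); t=viewer.get_image("top")
cv2.imwrite("pics/k.png",np.hstack([cv2.resize(s[200:280,275:355],(400,400),interpolation=cv2.INTER_CUBIC),cv2.resize(t[180:280,275:375],(400,400),interpolation=cv2.INTER_CUBIC)])[:,:,::-1])
# expected pixel rows of blank tops in contact (y=.085) and at .0815 in the scene picture
for y in(.085,.0815): print(y,proj(D["S"],J.w([[x,y,.057] for x in(-.041,-.0145,.0145,.040)])))
print("rail",proj(D["S"],J.w([[x,.095,.059] for x in(-.067,.063)])))
E
python3 back.py
```

```text
39.1 0.013711733993033218
0.085 [[297.7078 230.3791]
 [308.0777 228.9374]
 [319.3731 227.3676]
 [329.2583 225.9943]]
0.0815 [[297.9081 231.5223]
 [308.2949 230.0756]
 [319.6086 228.5003]
 [329.5098 227.1222]]
rail [[286.9272 228.1023]
 [337.415  221.1271]]
```

View pics/k.png

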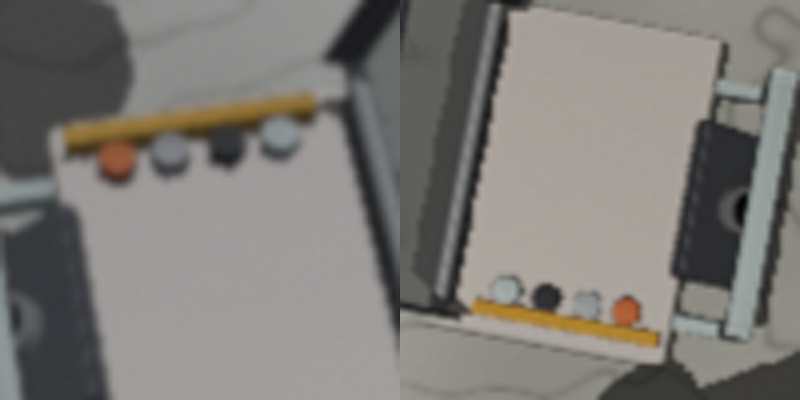

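```bash
cat > push2.py <<'E'
from bench import manip, viewer, effector
from fit import *
J=Jig(r.x[0],r.x[1],np.radians(80.7)); q=quat([0,0,-1],J.M@[1,0,0])
th=np.radians(-12.7); qg=quat([0,0,-1],[np.cos(th),np.sin(th),0])
manip.move_pose(J.w([0,.035,.20]),q); F0=manip.current_force(); M0=manip.current_wrist_torque()
manip.servo_line(J.w([0,.035,.080]),q,vel=.12)
manip.servo_line(J.w([0,.062,.080]),q,vel=.06)
y=.062
while y<.080:
    y+=.0015; manip.servo_line(J.w([0,y,.080]),q,vel=.03); F=(manip.current_force()-F0)@J.M
    if F[1]<-18: break
print(y,F,manip.current_wrist_torque()-M0); manip.sleep(.2)
manip.servo_line(J.w([0,.03,.080]),q,vel=.06); manip.servo_line(J.w([0,.03,.20]),q,vel=.2)
g=[.4393,-.3723]
manip.move_pose([*g,.20],qg); print(manip.current_clock(),manip.current_finger_gap())
manip.servo_line([*g,.05],vel=.15); F0=manip.current_force()
for z in np.arange(.040,.0325,-.001):
    manip.servo_line([*g,z],vel=.04); f=(manip.current_force()-F0)[2]
    if f>2.5: break
print("placed",z,f)
effector.open_jaws(); manip.sleep(.2); manip.servo_line([*g,.20],vel=.2); manip.move_pose([.36,-.30,.36],qg); manip.sleep(.3)
print(manip.current_clock())
s=viewer.get_image("scene"); t=viewer.get_image("top")
o=np.hstack([cv2.resize(s[200:280,275:355],(400,400),interpolation=cv2.INTER_CUBIC),cv2.resize(t[180:280,275:375],(400,400),interpolation=cv2.INTER_CUBIC)])
o2=np.hstack([cv2.resize(s[160:250,130:310],(400,200)),cv2.resize(t[235:315,350:510],(400,200))])
cv2.imwrite("pics/e.png",np.vstack([o,o2])[:,:,::-1])
E
python3 push2.py
```

```text
0.07850000000000001 [  0.6493 -19.0623  -5.5707] [-0.6843 -4.7652  0.2851]
48.1 0.01395540306800649
placed 0.032999999999999995 -0.6033416871239765
55.0
```

View pics/e.png

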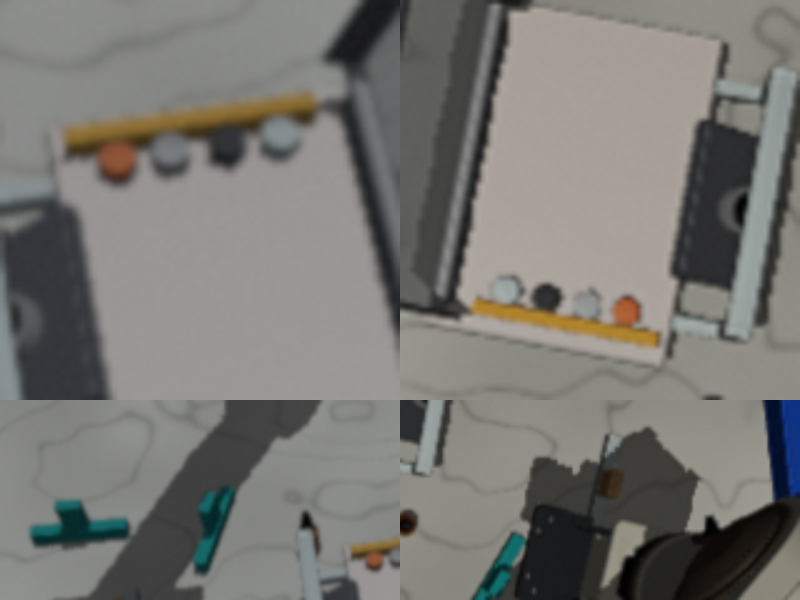

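```bash
python3 -c "
from bench import manip
print(manip.current_finger_gap(),manip.current_clock()); print(manip.hand_in())"
```

```text
0.09188736482090797 55.1
the job is handed in; nothing more can be done
None
```

I handed the job in at 55 s on the robot clock: the lid is open, the last pictures show all four blanks at the brass rail, and the straightedge is released back on the bench, apparently upright; the judge returned no verdict.

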